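# Press a rod lens home in the sprung V-blocks of a cake-case lamp jig

## Task

We are repairing the strip light of the cake display case. Take the clear rod lens with the orange ends from its white tray, gripping it lightly (at most about 50 N) and never dropping it, and lay it lengthwise centred in the two blue V-blocks of the sprung jig. Then press it gently straight down so that it bears firmly on both sides of the V and the sprung plate sits about halfway down its travel, and finish while still holding it pressed like that, leaving the amber lens and the two little card holders where they are.

Things in the scene. Friction and masses are not known exactly. Their poses are not given: they have to be found in the camera images.
- lens: the lens to seat: clear rigid rod, 28 mm diameter, 180 mm long, last 14 mm at each end orange, about 120 g. Origin at its centre, x along the rod; it may be rolled about x and either end may lead. Starts lying in tray_clear, its axis 44 mm above the table. Fragile: grip of about 50 N at most, and less than 30 N pushed down onto the jig.
- tray_clear: fixed white tray, 210 x 90 mm, floor 8 mm and rim 14 mm high, on which the clear lens starts, along the tray's x, on two black rubber supports (20 mm long, 50 mm wide, centred 65 mm either side of the middle). The middle 110 mm of the rod is free, with 22 mm of air below it. Origin under its centre
- lens_amber: another rod of the same size with amber glass and black ends on a tray of the same kind: leave it there. Origin at its centre, x along the rod
- vee (a point): axis of the seat in the jig: where the centre of a fully seated lens lies, 85 mm above the table when not pressed; moves with the sprung plate. x along the groove, z up
- cradle: the jig: fixed dark base 210 x 100 mm, x along the groove, origin under its centre. Above it the sprung aluminium plate with two blue V-blocks, each 28 mm long, 52 mm wide, centred 54 mm either side of the middle; flanks at 45 degrees, tops about level with the seat axis. The gap between them is 80 mm long, the plate's top 38 mm below the seat axis: room for fingers
- carriage (a joint): how far the jig's sprung plate (aluminium, 200 x 90 mm, with the V-blocks on it) is pushed down, m: 0 at rest, 0.016 on its stop. With the lens in it takes about 4 N more to start moving and about 0.7 N per mm after that: about 10 N at half travel, 15 N at the stop. The plate also floats up to 5 mm sideways across the groove, centred by soft springs (0.4 N per mm), so the V follows a lens held slightly off centre.
- flank_left: the V-block flanks on the +y side of the groove (both blocks); origin in the middle of the sprung plate's underside, axes as the vee point
- flank_right: the V-block flanks on the -y side of the groove (both blocks); origin and axes as flank_left
- sign_a: loose small wooden block with a blank paper card, 62 x 24 x 56 mm high, standing between the stations; leave alone. Origin under its centre, long side along x
- sign_b: like sign_a, on the other side
Not all that is in view belongs to the job. What is shaped like the cradle but green is not meant.

How it is judged:
On the way, in this order (a step that is already met when the one before it is completed fails the run):
1. the clear lens is lifted well clear of its tray, held by the gripper (height (world z) of lens above 0.095 m and contact force between lens and the fingers above 1 N), for 0.1 s.
2. the clear lens lies in both V-blocks, centred lengthwise, touching both flanks (x of lens in the frame of vee between -0.015 and 0.015 m and y of lens in the frame of vee between -0.003 and 0.003 m and z of lens in the frame of vee between -0.003 and 0.003 m and angle between the x axis of lens and the x axis of vee, either way round below 0.05 rad and contact force between lens and flank_left above 0.2 N and contact force between lens and flank_right above 0.2 N), for 0.2 s.
At the end, for the whole second after the job is handed in: Robot still pressing: clear lens in the V (axis within 3 mm of the seat across and in height, 15 mm lengthwise, 0.05 rad), more than 2.5 N on the flanks of each side, sprung plate 3 to 14.5 mm down, lens still (x of lens in the frame of vee between -0.015 and 0.015 m and y of lens in the frame of vee between -0.003 and 0.003 m and z of lens in the frame of vee between -0.003 and 0.003 m and angle between the x axis of lens and the x axis of vee, either way round below 0.05 rad and contact force between lens and flank_left above 2.5 N and contact force between lens and flank_right above 2.5 N and value of joint carriage between 0.003 and 0.0145 m and linear speed of lens below 0.02 m/s); the arm keeps its last pose, push and grip.
It fails at once if the clear lens is gripped too hard (both fingers' forces added) (contact force between lens and the fingers above 130 N).
It fails at once if the clear lens is pushed onto the jig with more than 30 N (contact force between lens and flank_left above 22 N or contact force between lens and flank_right above 22 N).
It fails at once if the clear lens is dropped onto the table (height (world z) of lens below 0.03 m).
It fails at once if the amber lens or a card holder is disturbed (moved more than 25 mm) (distance of any of lens_amber, sign_a, sign_b from where it was at the start of the episode above 0.025 m).
It also fails if it takes over 35 s, if anything falls off the work surface, if the arm or the gripper's body presses on something with over 40 N, if the wrist force passes 120 N, or if a joint passes its speed limit or range.

## Robot

A 7-joint arm with a two-finger parallel gripper is mounted at the origin on the work surface. World frame = base frame: x ahead of the robot, y to its left, z up, the work surface at z = 0. Lengths are in m, angles in rad, forces in N, time in s.
With the tool pointing down it reaches from about 0.35 to 0.9 m from the base axis. Payload 8.1 kg.
Tool frame: the origin (TCP) lies between the finger pads; the fingertips stand 22 mm ahead of it and the grasp point (between the pads) lies 3 mm ahead of it; z points along the fingers, y is the line along which they close (so a half turn about z gives the same grasp; the last joint's range is limited). The gripper opens to 85 mm and grips with 20 to 120 N. Pads are 22 mm wide; open, the fingers measure 114 mm over their backs; the gripper's body (76 mm by 85 mm) begins 54 mm behind the grasp point. The pads swing forward as they close: fully open they stand 13 mm farther back than shut.
Start: joints at [-1.25, 0.434, 0.025, 1.573, -0.012, 1.134, -0.075], TCP at [0.257, 0.57, 0.253] pointing down, gripper open.
Joint ranges: [-2.62, 2.62], [-0.44, 2.09], [-1.27, 1.32], [0.08, 2.57], [-1.32, 4.46], [0.12, 2], [-2.74, 2.74]. Speed limits (rad/s): [2.22, 2.22, 3.01, 3.01, 3.14, 3.14, 3.14].

## Interface

Orientations are given as a unit quaternion [w, x, y, z].
In Python, from workcell import * gives the robot as it stands.
- The arm moves only by the tool move_arm, never from a script. Its argument "plan" is a list that holds one entry, the list of rows, each a list of 7 numbers: the turn, a rotation vector about the tool's x, y, z in rad, then the shift along the tool's x, y, z in m, then the closure, from 0 (fully open) to 1 (shut). In form: [[[rx, ry, rz, dx, dy, dz, jaw], ...]]. A call has exactly 5 rows; each row shifts and turns the commanded pose from where the row before left it, along the tool's axes as they then stand; what a row does not reach is not made up. A row lasts 1/12 s, in which the tool goes at most 41.7 mm and 7.16 degrees, less where a joint would pass 70% of its speed; a pose out of reach is approached as far as the arm can. A call with a gripper value outside its range is refused whole. The fingers move at their own pace and stop on an object; the grip force is fixed at half the most. Time passes only in rows, so rows that do not move let the fingers close, or fill a call up. It gives the time, the measured TCP pose, the force, the opening and the grip force at its end, in the units of the state.
- sense(): the state, without advancing time (a new reading comes with each control period).
- get_image(name): name is "scene" or "top" or "wrist"; returns (picture, depth): 384x512x3 uint8, red, green, blue; 384x512 float32, m along the optical axis (not along the pixel's ray), 0 where there is no reading.
- get_calibration(name): a dict with "K" (3x3 intrinsics, pixels), "dist_coeffs" ([k1, k2, p1, p2, k3] as OpenCV has them; the pictures are not rectified), "xyz" and "orientation" of the camera in the world; the wrist camera has in their place "mount" (4x4, takes a point from camera to tool coordinates, whose origin is the TCP and whose axes are the flange's). Camera axes: x right, y up, looking along -z (the intrinsics and any distortion apply to the point x, -y, -z); pixel columns grow to the right and rows downward; lengths in m; the calibration is good to about 2 mm. A picture is of the moment at which its call begins: read the wrist's pose just before it. get_calibration takes no time and is no camera call.
- close_job(): hands the job in; it is judged then, once.
The state is a dict: "clock": time; "qpos": joint angles; "qd": joint speeds; "effort": joint torques, N m; "ee_pos": TCP position; "tcp_rot": TCP orientation; "wrist_force": force on the tool from outside, world axes, zero at the start; "ft_torque": the same for the moment, N m; "opening": opening from 0.0 (shut) to 1.0 (fully open); "finger_force": force on a finger pad.
Only numpy, scipy, OpenCV 4.12 (cv2) and the standard library are available. Lean on these libraries where they do the work, as an engineer would, in place of code of your own. Each camera call takes 0.05 s, during which the arm holds its last target. There are 200 camera calls.

## Working session

There is one attempt and no reset: what is moved stays moved. The work goes in short steps, Python scripts to look and compute and a tool call to move; the robot and the scene stay as the last step left them, time stands still between calls to the robot, and variables do not carry over. Pictures are saved under pics/ and viewed, at most 10 in all, crops included, and the job is handed in when it is done.

Besides the shell and the picture viewer there is one more tool, called after ">>>" as name(argument=value, ...), one argument or row to a line, values as JSON. move_arm: Moves the arm, as the interface text tells. Its arguments: {"type":"object","properties":{"plan":{"type":"array"}},"required":["plan"]}

```bash
ls; mkdir -p pics; cat > h.py <<'E'
from workcell import *
import numpy as np, cv2
from scipy.spatial.transform import Rotation as R
def rot(q): return R.from_quat([q[1],q[2],q[3],q[0]]).as_matrix()
def campose(name,s=None):
    c=get_calibration(name)
    if name=="wrist":
        M=np.array(c["mount"]);T=np.eye(4);T[:3,:3]=rot(s["tcp_rot"]);T[:3,3]=s["ee_pos"]
        W=T@M;return c,W[:3,:3],W[:3,3]
    return c,rot(c["orientation"]),np.array(c["xyz"])
def ray(name,px,s=None):
    c,Rm,t=campose(name,s)
    p=cv2.undistortPoints(np.array(px,float).reshape(-1,1,2),np.array(c["K"]),np.array(c["dist_coeffs"])).reshape(-1,2)
    d=np.c_[p[:,0],-p[:,1],-np.ones(len(p))]@Rm.T
    return t,d
def onplane(name,px,z,s=None):
    t,d=ray(name,px,s);return t+d*((z-t[2])/d[:,2])[:,None]
E
python3 - <<'E'
from h import *
s=sense();print(s)
for n in("scene","top"):
    im,d=get_image(n);cv2.imwrite(f"pics/{n}0.png",im[:,:,::-1]);np.save(f"pics/{n}0d.npy",d)
    c=get_calibration(n);print(n,c)
print(get_calibration("wrist"))
E
```

```text
pics
{'clock': 0.0, 'qpos': array([-1.24962241,  0.43525187,  0.02498322,  1.5740834 , -0.01157225,
        1.13399615, -0.07511498]), 'qd': array([-5.94301473e-04,  2.43982366e-04,  3.71436608e-04,  3.83252535e-04,
       -1.64668363e-03,  7.50181439e-04,  4.54894618e-05]), 'effort': array([-4.31387580e-04, -6.70454621e+01,  1.02514464e+00, -3.16221321e+01,
        1.56697986e-02,  1.23664565e-02, -4.48139190e-06]), 'ee_pos': array([0.25687345, 0.56926512, 0.25251342]), 'tcp_rot': array([-8.13580812e-05,  2.10345133e-01,  9.77626866e-01, -7.93029950e-04]), 'wrist_force': array([-0.34918503, -0.02106371, -0.73071556]), 'ft_torque': array([ 0.02980193, -0.00465693,  0.03205698]), 'finger_force': 0.0, 'opening': 0.9980391475765061}
scene {'K': array([[380.69111588,   0.        , 257.25243967],
       [  0.        , 380.69111588, 190.95606606],
       [  0.        ,   0.        ,   1.        ]]), 'dist_coeffs': array([-0.00922628,  0.        ,  0.        ,  0.        ,  0.        ]), 'xyz': array([ 0.99131973, -0.26487019,  0.59051779]), 'orientation': array([0.76608431, 0.35945659, 0.2
[... 300 characters left out ...]
8, 0.02233011, 1.11582466]), 'orientation': array([-0.70124924, -0.04730234,  0.0717631 ,  0.70771608])}
{'K': array([[331.12241909,   0.        , 256.75995253],
       [  0.        , 331.12241909, 198.52398228],
       [  0.        ,   0.        ,   1.        ]]), 'dist_coeffs': array([0.02900258, 0.        , 0.        , 0.        , 0.        ]), 'mount': array([[ 1.78266070e-04,  9.53869802e-01,  3.00220533e-01,
         7.54792599e-02],
       [ 9.99999919e-01, -2.78183116e-04,  2.90068161e-04,
         3.45433725e-04],
       [ 3.60203542e-04,  3.00220457e-01, -9.53869775e-01,
        -1.20096357e-01],
       [ 0.00000000e+00,  0.00000000e+00,  0.00000000e+00,
         1.00000000e+00]])}
```

View pics/top0.png

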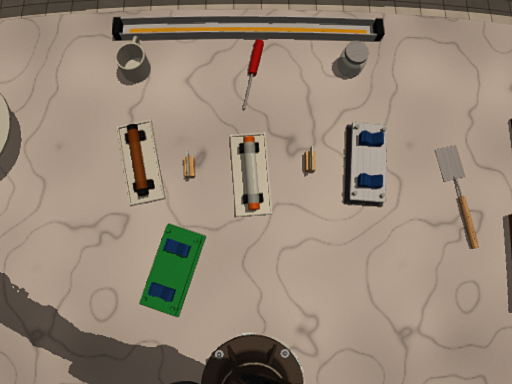

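View pics/scene0.png

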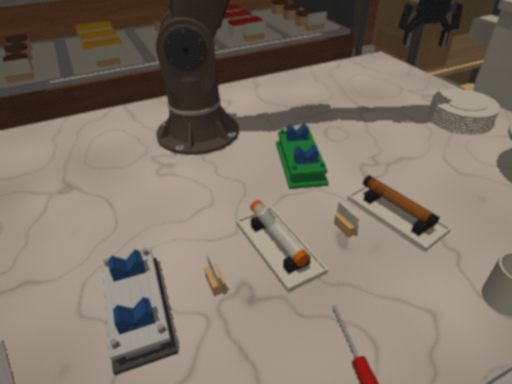

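Top view: two rods, the amber with black ends at (139,160) and the clear with orange ends at (251,173). There are two jigs, the green one at (173,268) and the aluminium plate with blue V-blocks at (368,163). The clear/orange rod and the aluminium jig fit the description; the green one is the decoy. I'll measure and confirm in a crop.

```bash
python3 - <<'E'
from h import *
def cloud(n,m,d):
    v,u=np.nonzero(m&(d>0)); t,dr=ray(n,np.c_[u,v]); return t+dr*d[v,u][:,None]
def blobs(m,k,minA=15):
    nn,l,st,c=cv2.connectedComponentsWithStats(m.astype(np.uint8)); 
    return [(l==i,c[i],st[i,4]) for i in np.argsort(-st[:,4]) if i and st[i,4]>minA][:k]
for n in("top","scene"):
    im=cv2.imread(f"pics/{n}0.png");d=np.load(f"pics/{n}0d.npy");hsv=cv2.cvtColor(im,cv2.COLOR_BGR2HSV)
    H,S,V=[hsv[:,:,i].astype(int) for i in range(3)]
    org=(H>4)&(H<14)&(S>190)&(V>150)
    blue=(H>100)&(H<125)&(S>130)&(V>40)
    for nm,m,z in(("orange",org,.044),("blue",blue,.085)):
        for b,c,a in blobs(m,6):
            P=cloud(n,b,d); r=cv2.minAreaRect(np.argwhere(b)[:,::-1].astype(np.float32))
            print(n,nm,a,c.round(1),"rect",np.round(r[0],1),np.round(r[1],1),"plane",onplane(n,[c],z)[0].round(4),"depth mean",P.mean(0).round(4),"mid",((P.min(0)+P.max(0))/2).round(4),"min",P.min(0).round(3),"max",P.max(0).round(3))
im=cv2.imread("pics/top0.png")[100:330,100:420];cv2.imwrite("pics/crop.png",cv2.resize(im,None,fx=2.5,fy=2.5,interpolation=cv2.INTER_CUBIC))
E
```

```text
top orange 35 [254.1 205.1] rect [254.  205.5] [5. 6.] plane [ 0.4337 -0.0097  0.044 ] depth mean [ 0.4318 -0.0093  0.0568] mid [ 0.431  -0.0091  0.057 ] min [ 0.425 -0.016  0.052] max [ 0.437 -0.002  0.062]
top orange 32 [249.1 138.2] rect [249. 138.] [4. 6.] plane [0.6018 0.001  0.044 ] depth mean [0.5981 0.0012 0.056 ] mid [0.5984 0.0013 0.0571] min [ 0.592 -0.006  0.053] max [0.605 0.009 0.062]
top blue 302 [161.  291.5] rect [161.  291.6] [25.  12.5] plane [0.2309 0.205  0.085 ] depth mean [0.2306 0.2065 0.0765] mid [0.2306 0.2072 0.0707] min [0.211 0.178 0.054] max [0.25  0.236 0.088]
top blue 276 [176.3 247.3] rect [176.2 247.3] [24.  11.1] plane [0.3312 0.1709 0.085 ] depth mean [0.3316 0.1721 0.0769] mid [0.331  0.1715 0.0757] min [0.311 0.142 0.062] max [0.351 0.201 0.089]
top blue 243 [370.9 180. ] rect [371.  180.2] [22.3 11.8] plane [ 0.4861 -0.2885  0.085 ] depth mean [ 0.488  -0.2913  0.0759] mid [ 0.4884 -0.2915  0.074 ] min [ 0.473 -0.32   0.06 ] max [ 0.503 -0.263  0.088]
top blue 229 [371.9 137.4] rect [372.  137.7] [22.4 12.7] plane [ 0.5925 -0.2977  0.085 ] depth
[... 658 characters left out ...]
0.073 ] mid [ 0.601  -0.3001  0.0703] min [ 0.587 -0.327  0.052] max [ 0.615 -0.273  0.088]
scene blue 597 [126.  265.8] rect [125.8 264.8] [21.4 32.1] plane [ 0.5105 -0.2913  0.085 ] depth mean [ 0.4985 -0.2918  0.0722] mid [ 0.4939 -0.2914  0.0705] min [ 0.48  -0.318  0.052] max [ 0.508 -0.265  0.089]
scene blue 291 [305.7 155.1] rect [305.9 154.2] [15.6 22.3] plane [0.3589 0.1572 0.085 ] depth mean [0.3408 0.1693 0.0705] mid [0.3368 0.1689 0.0704] min [0.318 0.143 0.053] max [0.355 0.195 0.088]
scene blue 221 [297.  133.1] rect [297.  132.2] [13.6 20.2] plane [0.2619 0.1898 0.085 ] depth mean [0.2396 0.2039 0.0694] mid [0.2365 0.2026 0.0703] min [0.22  0.177 0.052] max [0.253 0.228 0.088]
```

View pics/crop.png

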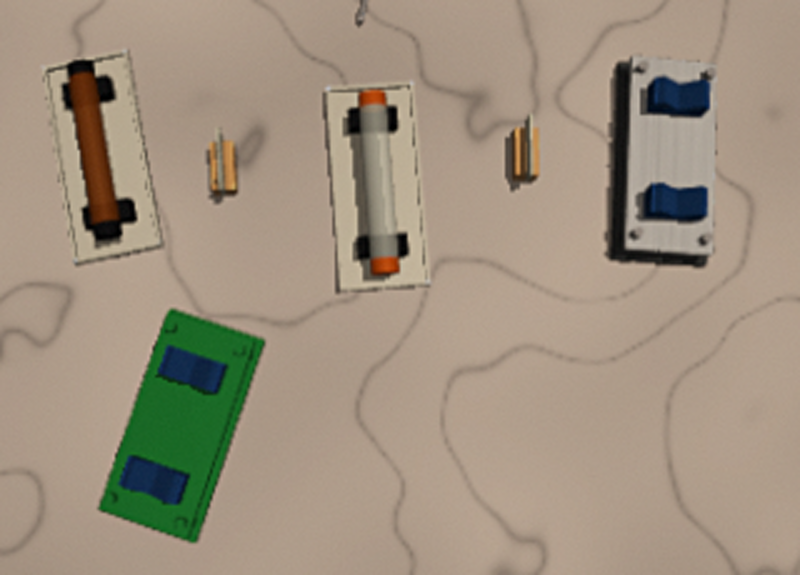

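The crop confirms it: the clear rod with orange ends is in the middle tray (crop ≈(378,180)). The blue V-blocks on the aluminium plate are at ≈(678,148). Turn first, then travel over.

>>> move_arm(
  plan=[
    [[0, 0, -0.0975, 0, 0, 0, 0], [0, 0, -0.0975, 0, 0, 0, 0], [0, 0, -0.0975, 0, 0, 0, 0], [0, 0, -0.0975, 0, 0, 0, 0], [0, 0, -0.0975, 0, 0, 0, 0]],
  ],
)

```text
clock: 0.52
ee_pos: [0.2569, 0.5695, 0.2529]
tcp_rot: [-0.0, -0.034, 0.999, -0.0]
wrist_force: [1.0, 1.0, -0.8]
opening: 1.0
finger_force: 0.0
```

>>> move_arm(
  plan=[
    [[0, 0, 0, -0.0111, -0.0294, 0, 0], [0, 0, 0, -0.0111, -0.0294, 0, 0], [0, 0, 0, -0.0111, -0.0294, 0, 0], [0, 0, 0, -0.0111, -0.0294, 0, 0], [0, 0, 0, -0.0111, -0.0294, 0, 0]],
  ],
)

```text
clock: 0.93
ee_pos: [0.3221, 0.4249, 0.2529]
tcp_rot: [-0.0, -0.032, 0.999, -0.0]
wrist_force: [0.9, -0.1, -0.3]
opening: 0.999
finger_force: 0.0
```

>>> move_arm(
  plan=[
    [[0, 0, 0, -0.0111, -0.0294, 0, 0], [0, 0, 0, -0.0111, -0.0294, 0, 0], [0, 0, 0, -0.0111, -0.0294, 0, 0], [0, 0, 0, -0.0111, -0.0294, 0, 0], [0, 0, 0, -0.0111, -0.0294, 0, 0]],
  ],
)

```text
clock: 1.35
ee_pos: [0.3867, 0.2817, 0.2531]
tcp_rot: [-0.0, -0.032, 0.999, -0.0]
wrist_force: [1.6, -0.2, 0.0]
opening: 1.003
finger_force: 0.0
```

>>> move_arm(
  plan=[
    [[0, 0, 0, -0.0111, -0.0294, 0, 0], [0, 0, 0, -0.0111, -0.0294, 0, 0], [0, 0, 0, -0.0111, -0.0294, 0, 0], [0, 0, 0, -0.0111, -0.0294, 0, 0], [0, 0, 0, -0.0111, -0.0294, 0, 0]],
  ],
)

```text
clock: 1.77
ee_pos: [0.4514, 0.1386, 0.2532]
tcp_rot: [-0.0, -0.032, 0.999, -0.0]
wrist_force: [0.9, 0.2, 0.7]
opening: 0.999
finger_force: 0.0
```

>>> move_arm(
  plan=[
    [[0, 0, 0, -0.0111, -0.0294, 0, 0], [0, 0, 0, -0.0111, -0.0294, 0, 0], [0, 0, 0, -0.0111, -0.0294, 0, 0], [0, 0, 0, -0.0111, -0.0294, 0, 0], [0, 0, 0, -0.0111, -0.0294, 0, 0]],
  ],
)

```text
clock: 2.18
ee_pos: [0.5161, -0.0045, 0.2531]
tcp_rot: [-0.0, -0.032, 0.999, 0.0]
wrist_force: [-0.2, 0.9, -0.1]
opening: 0.996
finger_force: 0.0
```

Now measure the lens more closely from the wrist camera.

```bash
cat >> h.py <<'E'
def blobs(m,k,minA=15):
    nn,l,st,c=cv2.connectedComponentsWithStats(m.astype(np.uint8))
    return [(l==i,c[i],st[i,4]) for i in np.argsort(-st[:,4]) if i and st[i,4]>minA][:k]
def orient(s):
    x=rot(s["tcp_rot"])[:,0];return np.arctan2(-x[1],-x[0])
def cloud(n,m,d,s=None):
    v,u=np.nonzero(m&(d>0)); t,dr=ray(n,np.c_[u,v],s); return t+dr*d[v,u][:,None]
E
python3 - <<'E'
from h import *
s=sense();im,d=get_image("wrist");im=im[:,:,::-1].copy();cv2.imwrite("pics/w1.png",im)
H,S,V=[x.astype(int) for x in cv2.split(cv2.cvtColor(im,cv2.COLOR_BGR2HSV))]
org=(H>3)&(H<16)&(S>170)&(V>110)
print(orient(s),s["ee_pos"])
for b,c,a in blobs(org,4):
    P=cloud("wrist",b,d,s);print(a,c.round(1),onplane("wrist",[c],.05,s)[0].round(4),P.min(0).round(4),P.max(0).round(4),P.mean(0).round(4))
t=d>0;P=cloud("wrist",t,d,s);m=(P[:,2]>.046)&(P[:,2]<.07)&(abs(P[:,1])<.05)&(P[:,0]>.40)&(P[:,0]<.64)
Q=P[m];print(m.sum(),Q.min(0),Q.max(0),np.polyfit(Q[:,0],Q[:,1],1))
E
```

```text
0.06374787655488834 [ 0.51614733 -0.00449732  0.25313054]
427 [257.3  86.4] [ 0.434  -0.0096  0.05  ] [ 0.4247 -0.0224  0.0071] [0.4414 0.0024 0.059 ] [ 0.4341 -0.0097  0.0548]
265 [257.9 251.8] [0.6022 0.0019 0.05  ] [ 0.5922 -0.011  -0.0006] [0.6364 0.0139 0.0595] [0.5996 0.0017 0.0552]
4854 [ 0.42669746 -0.02224288  0.04602886] [0.60730297 0.01635684 0.06003339] [ 0.06403985 -0.03599307]
```

View pics/w1.png

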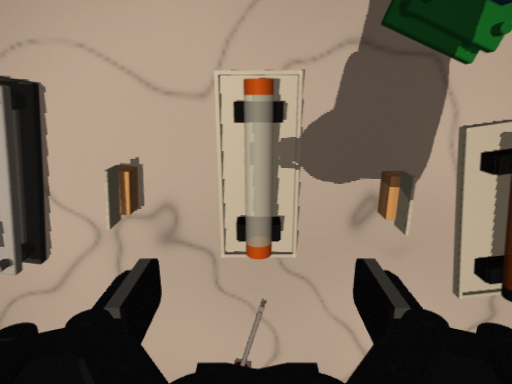

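The wrist view shows the clear rod at (258,170), between orange ends at (257,86) and (258,252), already parallel to the gripper. Descend and grip.

>>> move_arm(
  plan=[
    [[0, 0, 0, -0.001, 0.0015, 0.025, 0], [0, 0, 0, 0, 0, 0.025, 0], [0, 0, 0, 0, 0, 0.025, 0], [0, 0, 0, 0, 0, 0.025, 0], [0, 0, 0, 0, 0, 0.025, 0]],
  ],
)

```text
clock: 2.65
ee_pos: [0.5165, -0.0013, 0.1271]
tcp_rot: [-0.0, -0.032, 0.999, 0.0]
wrist_force: [0.1, -0.5, -0.5]
opening: 0.997
finger_force: 0.0
```

>>> move_arm(
  plan=[
    [[0, 0, 0, 0, 0, 0.023, 0], [0, 0, 0, 0, 0, 0.023, 0], [0, 0, 0, 0, 0, 0.02, 0], [0, 0, 0, 0, 0, 0.015, 0], [0, 0, 0, 0, 0, 0, 0]],
  ],
)

```text
clock: 3.07
ee_pos: [0.5147, -0.0013, 0.0445]
tcp_rot: [-0.003, -0.032, 0.999, -0.0]
wrist_force: [0.4, 0.4, 0.0]
opening: 0.998
finger_force: 0.0
```

>>> move_arm(
  plan=[
    [[0, 0, 0, 0, 0, 0, 0.5], [0, 0, 0, 0, 0, 0, 0.55], [0, 0, 0, 0, 0, 0, 0.58], [0, 0, 0, 0, 0, 0, 0.61], [0, 0, 0, 0, 0, 0, 0.63]],
  ],
)

```text
clock: 3.48
ee_pos: [0.5174, -0.0013, 0.0481]
tcp_rot: [0.001, -0.032, 0.999, 0.0]
wrist_force: [0.5, -0.3, 0.5]
opening: 0.373
finger_force: 0.0
```

>>> move_arm(
  plan=[
    [[0, 0, 0, 0, 0, 0, 0.65], [0, 0, 0, 0, 0, 0, 0.66], [0, 0, 0, 0, 0, 0, 0.67], [0, 0, 0, 0, 0, 0, 0.68], [0, 0, 0, 0, 0, 0, 0.69]],
  ],
)

```text
clock: 3.9
ee_pos: [0.5171, -0.0017, 0.0476]
tcp_rot: [0.0, -0.032, 0.999, -0.0]
wrist_force: [-1.2, -0.7, 4.9]
opening: 0.314
finger_force: 28.8
```

>>> move_arm(
  plan=[
    [[0, 0, 0, 0, 0, 0, 0.69], [0, 0, 0, 0, 0, 0, 0.69], [0, 0, 0, 0, 0, -0.003, 0.69], [0, 0, 0, 0, 0, -0.006, 0.69], [0, 0, 0, 0, 0, -0.01, 0.69]],
  ],
)

```text
clock: 4.32
ee_pos: [0.5162, -0.0013, 0.0662]
tcp_rot: [-0.001, -0.032, 0.999, 0.0]
wrist_force: [0.7, 0.2, -2.0]
opening: 0.317
finger_force: 28.6
```

>>> move_arm(
  plan=[
    [[0, 0, 0, 0, 0, -0.015, 0.69], [0, 0, 0, 0, 0, -0.02, 0.69], [0, 0, 0, 0, 0, -0.02, 0.69], [0, 0, 0, 0, 0, -0.02, 0.69], [0, 0, 0, 0, 0, -0.02, 0.69]],
  ],
)

```text
clock: 4.73
ee_pos: [0.5166, -0.0014, 0.1631]
tcp_rot: [0.0, -0.032, 0.999, 0.0]
wrist_force: [0.4, 0.9, -1.6]
opening: 0.314
finger_force: 28.6
```

>>> move_arm(
  plan=[
    [[0, 0, 0.073, 0, 0, -0.02, 0.69], [0, 0, 0.073, 0, 0, -0.02, 0.69], [0, 0, 0, 0, 0, -0.02, 0.69], [0, 0, 0, -0.003, -0.018, 0, 0.69], [0, 0, 0, -0.005, -0.0285, 0, 0.69]],
  ],
)

```text
clock: 5.15
ee_pos: [0.5218, -0.0455, 0.2235]
tcp_rot: [0.002, 0.038, 0.999, 0.001]
wrist_force: [0.3, -0.6, -2.2]
opening: 0.316
finger_force: 28.6
```

>>> move_arm(
  plan=[
    [[0, 0, 0, -0.006, -0.035, 0, 0.69], [0, 0, 0, -0.006, -0.035, 0, 0.69], [0, 0, 0, -0.006, -0.035, 0, 0.69], [0, 0, 0, -0.006, -0.035, 0, 0.69], [0, 0, 0, -0.006, -0.035, 0, 0.69]],
  ],
)

```text
clock: 5.57
ee_pos: [0.5363, -0.2267, 0.2223]
tcp_rot: [0.0, 0.041, 0.999, 0.0]
wrist_force: [1.3, 0.0, -1.3]
opening: 0.315
finger_force: 28.6
```

>>> move_arm(
  plan=[
    [[0, 0, 0, -0.006, -0.035, 0, 0.69], [0, 0, 0, -0.006, -0.024, 0, 0.69], [0, 0, 0, -0.003, -0.011, 0, 0.69], [0, 0, 0, 0, 0, 0, 0.69], [0, 0, 0, 0, 0, 0, 0.69]],
  ],
)

```text
clock: 5.98
ee_pos: [0.5456, -0.2959, 0.2215]
tcp_rot: [-0.0, 0.041, 0.999, 0.0]
wrist_force: [-0.5, 0.4, -0.9]
opening: 0.314
finger_force: 28.6
```

```bash
cat > m.py <<'E'
from h import *
import sys
s=sense();im,d=get_image("wrist");im=im[:,:,::-1].copy();cv2.imwrite(f"pics/{sys.argv[1]}.png",im)
H,S,V=[x.astype(int) for x in cv2.split(cv2.cvtColor(im,cv2.COLOR_BGR2HSV))]
print(orient(s),s["ee_pos"],s["wrist_force"],s["finger_force"])
for nm,m in(("org",(H>3)&(H<16)&(S>170)&(V>110)),("blue",(H>100)&(H<125)&(S>130)&(V>40))):
  for b,c,a in blobs(m,4,60):
    P=cloud("wrist",b,d,s);lo,hi=np.percentile(P,[2,98],axis=0);print(nm,a,c.round(1),"min",lo.round(4),"max",hi.round(4),"mean",P.mean(0).round(4))
E
python3 m.py w2
```

```text
-0.08295880486090072 [ 0.54555845 -0.29585153  0.22149833] [-0.51017234  0.43729001 -0.85334923] 28.6352401971817
org 3603 [254.5  65.7] min [ 0.4552 -0.3019  0.2227] max [ 0.4688 -0.2779  0.232 ] mean [ 0.4619 -0.2898  0.2291]
```

View pics/w2.png

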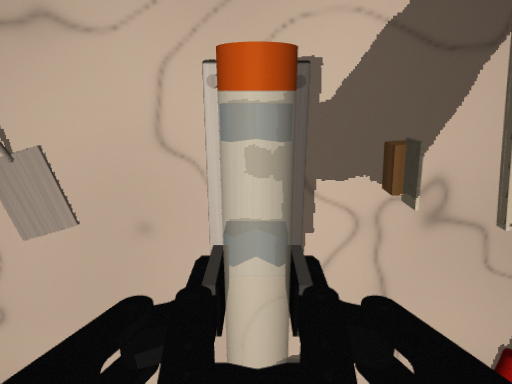

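The wrist view shows the held lens centred over the jig: rod cols 217–297, plate edges 203–310, V-blocks seen through the rod at (257,120) and (256,243). Adjust lengthwise by 2.5 mm and descend.

>>> move_arm(
  plan=[
    [[0, 0, 0, 0.0025, 0, 0.02, 0.69], [0, 0, 0, 0, 0, 0.025, 0.69], [0, 0, 0, 0, 0, 0.025, 0.69], [0, 0, 0, 0, 0, 0.02, 0.69], [0, 0, 0, 0, 0, 0.01, 0.69]],
  ],
)

```text
clock: 6.45
ee_pos: [0.5425, -0.2928, 0.119]
tcp_rot: [-0.002, 0.04, 0.999, 0.001]
wrist_force: [-0.5, 1.0, -1.4]
opening: 0.317
finger_force: 28.6
```

>>> move_arm(
  plan=[
    [[0, 0, 0, 0, 0, 0.01, 0.69], [0, 0, 0, 0, 0, 0.006, 0.69], [0, 0, 0, 0, 0, 0.004, 0.69], [0, 0, 0, 0, 0, 0, 0.69], [0, 0, 0, 0, 0, 0, 0.69]],
  ],
)

```text
clock: 6.87
ee_pos: [0.5436, -0.2962, 0.102]
tcp_rot: [0.0, 0.041, 0.999, -0.0]
wrist_force: [0.1, 0.2, -0.7]
opening: 0.316
finger_force: 28.6
```

```bash
python3 - <<'E'
from h import *
s=sense();print(s["ee_pos"],s["wrist_force"],s["ft_torque"],orient(s))
u=np.array([.9966,-.083,0]);v=np.array([.083,.9966,0]);c0=np.array([.5422,-.296,0])
for n in("top","scene","wrist"):
    im,d=get_image(n);im=im[:,:,::-1].copy();cv2.imwrite(f"pics/{n}3.png",im)
    H,S,V=[x.astype(int) for x in cv2.split(cv2.cvtColor(im,cv2.COLOR_BGR2HSV))]
    for nm,m in(("org",(H>3)&(H<16)&(S>170)&(V>110)),("blue",(H>100)&(H<125)&(S>130)&(V>40))):
      for b,c,a in blobs(m,5,12):
        P=cloud(n,b,d,s)-c0;P=np.c_[P@u,P@v,P[:,2]]
        if len(P) and abs(P[:,1].mean())<.05: lo,hi=np.percentile(P,[3,97],axis=0);print(n,nm,a,c.round(1),lo.round(4),hi.round(4),P.mean(0).round(4))
im=cv2.imread("pics/scene3.png")[190:384,60:230];cv2.imwrite("pics/s3c.png",cv2.resize(im,None,fx=3,fy=3))
E
```

```text
[ 0.54363322 -0.29621847  0.10196184] [ 0.05063349  0.20482819 -0.71186098] [0.00779438 0.05170827 0.04367555] -0.08231372669023534
top org 53 [375.2 122.2] [ 0.0756 -0.0107  0.1021] [0.0867 0.0125 0.1136] [0.0812 0.0018 0.1094]
top blue 79 [364.4 135.9] [0.0411 0.0097 0.0708] [0.0663 0.0265 0.0869] [0.0536 0.0201 0.0809]
scene org 275 [130.7 316.8] [ 0.0794 -0.01    0.0922] [0.0912 0.0123 0.1147] [0.0877 0.0013 0.1064]
scene blue 229 [146.1 311.8] [0.0467 0.0109 0.054 ] [0.071  0.0268 0.0865] [0.0641 0.0203 0.075 ]
scene blue 117 [118.6 320.5] [ 0.0481 -0.0248  0.0544] [ 0.0709 -0.0152  0.0874] [ 0.0647 -0.021   0.0755]
scene blue 18 [111.2 261.9] [-0.0564 -0.0217  0.0838] [ 0.0044 -0.0128  0.141 ] [-0.0346 -0.0182  0.1011]
wrist org 3671 [255.4  65.6] [-0.0888 -0.0127  0.1037] [-0.0758  0.0111  0.1123] [-0.0824 -0.0007  0.1093]
wrist blue 1716 [307.5 147.9] [-0.065   0.0162  0.0767] [-0.0385  0.0272  0.0846] [-0.0521  0.0213  0.0811]
wrist blue 1702 [206.1 147.5] [-0.0651 -0.0276  0.0767] [-0.0386 -0.0167  0.0846] [-0.0522 -0.0218  0.0811]
wrist blue 335 [220.1 349. ] [-0.0066 -0.0219  0.0798] [ 0.0585 -0.0108  0.1512] [ 0.0477 -0.0185  0.0857]
wrist blue 296 [293.9 349.1] [0.0087 0.0148 0.0812] [0.0577 0.0216 0.1244] [0.048  0.0184 0.0854]
```

View pics/s3c.png

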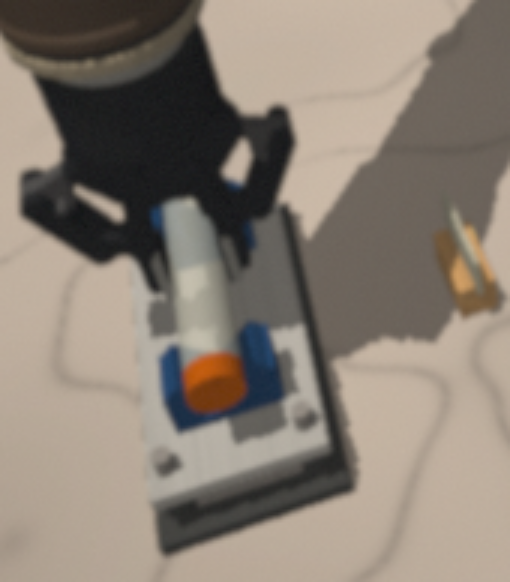

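The scene crop shows the lens straddling the groove symmetrically, front block at crop (220,380), with a small gap left. Lower until contact.

>>> move_arm(
  plan=[
    [[0, 0, 0, 0, 0, 0.004, 0.69], [0, 0, 0, 0, 0, 0.004, 0.69], [0, 0, 0, 0, 0, 0.002, 0.69], [0, 0, 0, 0, 0, 0.001, 0.69], [0, 0, 0, 0, 0, 0.001, 0.69]],
  ],
)

```text
clock: 7.43
ee_pos: [0.5431, -0.2961, 0.089]
tcp_rot: [-0.0, 0.041, 0.999, 0.0]
wrist_force: [-0.2, 0.5, 1.7]
opening: 0.321
finger_force: 28.8
```

>>> move_arm(
  plan=[
    [[0, 0, 0, 0, 0, 0.001, 0.69], [0, 0, 0, 0, 0, 0.001, 0.69], [0, 0, 0, 0, 0, 0.001, 0.69], [0, 0, 0, 0, 0, 0, 0.69], [0, 0, 0, 0, 0, 0, 0.69]],
  ],
)

```text
clock: 7.85
ee_pos: [0.5432, -0.2965, 0.0868]
tcp_rot: [0.0, 0.041, 0.999, -0.0]
wrist_force: [-2.2, 0.3, 4.5]
opening: 0.316
finger_force: 29.2
```

>>> move_arm(
  plan=[
    [[0, 0, 0, 0, 0, 0.001, 0.69], [0, 0, 0, 0, 0, 0.001, 0.69], [0, 0, 0, 0, 0, 0.001, 0.69], [0, 0, 0, 0, 0, 0, 0.69], [0, 0, 0, 0, 0, 0, 0.69]],
  ],
)

```text
clock: 8.27
ee_pos: [0.5433, -0.2966, 0.0841]
tcp_rot: [0.0, 0.041, 0.999, -0.0]
wrist_force: [-2.4, 1.0, 6.5]
opening: 0.32
finger_force: 29.3
```

>>> move_arm(
  plan=[
    [[0, 0, 0, 0, 0, 0.001, 0.69], [0, 0, 0, 0, 0, 0.001, 0.69], [0, 0, 0, 0, 0, 0.001, 0.69], [0, 0, 0, 0, 0, 0, 0.69], [0, 0, 0, 0, 0, 0, 0.69]],
  ],
)

```text
clock: 8.68
ee_pos: [0.5432, -0.2967, 0.0812]
tcp_rot: [0.0, 0.042, 0.999, -0.0]
wrist_force: [-3.3, 0.4, 9.4]
opening: 0.318
finger_force: 29.5
```

```bash
python3 - <<'E'
from h import *
s=sense();print(s["ee_pos"],s["wrist_force"],s["ft_torque"])
u=np.array([.9966,-.083,0]);v=np.array([.083,.9966,0]);c0=np.array([.5422,-.296,0])
for n in("scene","wrist"):
    im,d=get_image(n);im=im[:,:,::-1].copy();cv2.imwrite(f"pics/{n}4.png",im)
    H,S,V=[x.astype(int) for x in cv2.split(cv2.cvtColor(im,cv2.COLOR_BGR2HSV))]
    for nm,m in(("org",(H>3)&(H<16)&(S>170)&(V>110)),("blue",(H>100)&(H<125)&(S>130)&(V>40))):
      for b,c,a in blobs(m,5,12):
        P=cloud(n,b,d,s)-c0;P=np.c_[P@u,P@v,P[:,2]]
        if len(P) and abs(P[:,1].mean())<.05: lo,hi=np.percentile(P,[3,97],axis=0);print(n,nm,a,c.round(1),lo.round(4),hi.round(4),P.mean(0).round(4))
im=cv2.imread("pics/scene4.png")[190:384,60:230];cv2.imwrite("pics/s4c.png",cv2.resize(im,None,fx=3,fy=3))
E
```

```text
[ 0.54324761 -0.2967488   0.08123845] [-3.3313378   0.43082827  9.43484095] [ 0.06479127  0.6870908  -0.19533116]
scene org 257 [133.3 324.3] [ 0.0786 -0.0108  0.0719] [0.0906 0.0114 0.0941] [0.0869 0.0006 0.086 ]
scene blue 209 [147.2 313.7] [0.0475 0.0151 0.0476] [0.0711 0.0268 0.0795] [0.064 0.021 0.069]
scene blue 121 [119.1 321.1] [ 0.0486 -0.025   0.0502] [ 0.0707 -0.0171  0.08  ] [ 0.0632 -0.0212  0.0717]
scene blue 15 [138.5 257.1] [-0.0587  0.022   0.0736] [-0.0256  0.0258  0.1036] [-0.0501  0.0241  0.0787]
wrist org 3716 [256.3  65.5] [-0.0892 -0.013   0.0829] [-0.0762  0.011   0.0917] [-0.0828 -0.0009  0.0887]
wrist blue 2388 [310.8 153.3] [-0.0651  0.0145  0.069 ] [-0.0383  0.0268  0.0772] [-0.0523  0.0202  0.0733]
wrist blue 2383 [203.6 153. ] [-0.0653 -0.0279  0.0683] [-0.0384 -0.0158  0.0772] [-0.0525 -0.0214  0.0733]
wrist blue 93 [221.3 358.3] [-0.0082 -0.0198  0.0718] [ 0.0476 -0.0094  0.1318] [ 0.0378 -0.0165  0.0813]
wrist blue 86 [292.7 358.4] [-0.0081  0.0086  0.0723] [0.0467 0.0184 0.1316] [0.0382 0.0152 0.0809]
wrist blue 17 [223.1 336.7] [ 0.042  -0.0186  0.0581] [ 0.0435 -0.0168  0.0654] [ 0.0429 -0.0178  0.0617]
```

View pics/s4c.png

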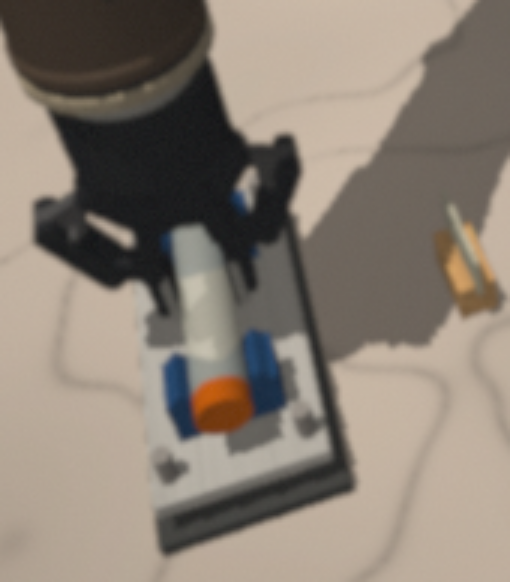

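The picture shows the lens down in the V, with the front block at crop (222,385). The V-block tops are about 7.4 mm lower than before. The rod is within 1 mm of centre across the groove, the push is about 9.4 N, and the side force is near zero. That is half travel, so I hand in.

```bash
python3 -c "
from workcell import *
print(close_job())"
```

```text
the job is handed in; nothing more can be done
None
```

I handed the job in at about 9 s, with the clear lens held pressed in the blue V-blocks: plate about 7.5 mm down, about 9.4 N push, about 29 N per finger. The amber lens and card holders were left alone, and the hand-in gave no verdict.

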